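# Tighten a machine bearing's retaining ring with a two-pin spanner

### The job

The steel retaining ring in the grey bearing housing is loose. Take the two-pin spanner from its grooved wooden rest, put both pins well into the ring's two holes and turn the ring clockwise (seen from above) until it stops, then nip it up snug to about half a newton metre without forcing it or leaning on it. Lift the spanner out, stand it back in the groove of its rest and let go; leave everything else where it is.

Things in the scene. Friction and masses are not known exactly. Their poses are not given: they have to be found in the camera images.
- housing: Grey cast bearing housing, bolted down: square foot 120 x 120 x 12 mm, on it a round cup 102 mm across, rim 70 mm above the table, open on top, inside diameter 71 mm. Origin: centre of the underside, on the ring's axis; z up. The retaining ring lies recessed in the cup; seated, the ring's top face is 60.0 mm above this origin and it meets a hard stop.
- ring: Plain steel retaining ring in the housing, 68 mm outside, 27 mm bore, 10 mm thick. Origin: centre of its top face; z up. Coarse thread: clockwise from above tightens and sinks it 2 mm per rad. It starts 1.0 to 2.3 mm above its seated height, with 0.5 to 1.15 rad to turn; the yaw where it stops varies and must be felt. Loose, it takes about 0.1 N m to turn and stays where left.
- hole_a (a point): Mouth of one of the ring's two blind holes, at ring x = +22 mm, level with the top face: 7.5 mm wide, 7 mm deep, vertical. The two are 44 mm apart.
- hole_b (a point): Mouth of the other hole, at ring x = -22 mm. The ring is spoilt if the spanner bears on it with more than 45 N in all (sum over both pins; 1 N m on the pins is about 45 N). At the stop the torque climbs steeply, about 0.15 N m per 0.01 rad of further turning.
- spanner: Dark steel two-pin spanner, 0.2 to 0.33 kg, 84 mm tall, standing upright in the rest. Origin: midway between the pin tips; z up along the handle, x along the line of the pins. Crossbar 62 (x) x 22 (y) x 12 mm at z = 20 to 32 mm; above it a flat upright handle, 34 (x) x 16 (y) mm, from z = 32 to 84 mm. A half turn about z makes no difference.
- pin_a (a point): Tip of the pin at spanner x = +22 mm; the pin is round, 5 mm in diameter, 20 mm long below the crossbar.
- pin_b (a point): Tip of the other, equal pin, at spanner x = -22 mm.
- handle (a point): On the spanner's axis, 60 mm above the pin tips: a good height to grip the handle, fingers closing across its 16 mm thickness (spanner y).
- rest: Fixed pale wooden block 94 x 57 x 30 mm. Origin: centre of its underside; x along its groove, z up. The groove in its middle is 64 mm long (x), 13 mm wide (y), open down to the table. The spanner stands with its pins in the groove and its crossbar on the block's top, so its origin is 10 mm above the block's underside.
- bobbin_a: Bystander: metal bobbin 21 mm across, 11 mm high, standing flat; origin at the underside.
- bobbin_b: Bystander: another such bobbin.
- spare_ring: Bystander: loose spare ring like the one in the housing, flat on the table; origin at the underside. Not to be used.
- screwdriver: Bystander: screwdriver 170 mm long with a black handle, lying on the table.
- cone: Bystander: upright cone of violet-grey thread, 72 mm across, 170 mm tall; origin at the underside.
- oiler: Bystander: upright clear oil bottle, 52 mm across, 130 mm tall; origin at the underside.
- spool: Bystander: upright wooden spool, 42 mm across, 50 mm tall; origin at the underside.
Mind the look-alikes: they are no part of the job. What is shaped like the spanner but green or turquoise is not meant.

How it is judged:
By the outcome, as a careful person would: the job done as asked, in the order asked, and still so for the second after the job is handed in, with the robot touching nothing.
It also fails if it takes over 67 s, if anything falls off the work surface, if the arm or the gripper's body presses on something with over 40 N, if the wrist force passes 120 N, or if a joint passes its speed limit or range.

### The arm

A 7-joint arm with a two-finger parallel gripper is mounted at the origin on the work surface. World frame = base frame: x ahead of the robot, y to its left, z up, the work surface at z = 0. Lengths are in mm, angles in rad, forces in N, time in s.
With the tool pointing down it reaches from about 400 to 900 mm from the base axis. Payload 5.6 kg.
Tool frame: the origin (TCP) lies midway between the tips of the shut fingers; the grasp point (between the pads) lies 19 mm behind it; x points along the fingers, y is the direction in which the jaws open and shut, and the axes are right-handed (so a half turn about x gives the same grasp; the last joint's range is limited). The gripper opens to 92 mm and grips with 3 to 60 N. Pads are 20 mm wide; open, the fingers measure 128 mm over their backs; the gripper's body (75 mm by 189 mm) begins 69 mm behind the grasp point.
Start: joints at [-1.201, 0.468, -0.012, 1.603, 0.006, 1.071, -0.056], TCP at [260.805, 595.391, 214.592] pointing down, gripper open.
Joint ranges: [-2.53, 2.53], [-0.31, 2.02], [-1.57, 1.55], [0.28, 2.44], [-1.29, 4.43], [0.15, 1.84], [-2.92, 2.92]. Speed limits (rad/s): [2.57, 2.57, 3.14, 3.14, 3.14, 3.14, 3.14].

### API

Orientations are given as a rotation vector (axis times angle).
In Python, from cell import robot, grip, kin, viewer gives the robot as it stands. Calls block until the motion is done:
- robot.movep(position, orientation): joint-space move of the TCP to a pose.
- robot.servo_line(position, feed=150, rotation=None): straight line of the TCP; rotation=None keeps the orientation; feed is the mean speed in mm/s.
- robot.goto_joints(angles): joint-space move.
- grip(opening, newtons=None): opening from 0.0 (shut) to 1.0 (fully open); newtons is the grip in N (None keeps the last); returns when the fingers have stopped.
- robot.hold(seconds).
- kin.ik(position, orientation): joint angles nearest the present ones, or None.
- robot.observe(): the state.
- viewer.read_camera(name): name is "scene" or "top"; returns the picture (480x640x3 uint8, red, green, blue); there is no depth.
- viewer.camera_info(name): a dict with "camera_matrix" (3x3 intrinsics, pixels), "k1" (the pictures are not rectified: a ray, as slopes to the right and down, at radius r is drawn at 1 + k1 r^2 times it, then the intrinsics apply), "R" (3x3) and "t" (3): a world point X has camera coordinates R X + t. Camera axes: x right, y down, z forward; pixel columns grow to the right and rows downward; lengths in mm; the calibration is good to about 2 mm. A picture is of the moment at which its call begins. camera_info takes no time and is no camera call.
A pose or a line that the arm cannot do raises robot.IKError and nothing moves.
- robot.job_done(): hands the job in, once; it reports no verdict.
Trained networks look in the newest picture that a camera, given by its name, has taken for a name from the list of things; names that differ only in an ending like _2 or _b are one class to them, and where a whole thing is asked for, a point or a joint stands for the part that bears it (a point fixed in the world has none). Each returns a list of dicts, best first, with "confidence" (0 to 1); they miss things now and then, are a little off and sometimes report something else, mostly with a low value. They report only what shows in the picture. A call takes as long as a camera call. They do not tell look-alikes from the thing itself.
- viewer.silhouettes(name, camera): "mask" (480x640 bool, what is visible of it).
- viewer.pinpoint(name, camera): "at" ([x, y, z] in mm, in the coordinates of the camera as it stood for that picture, good to about 4 mm: a listed point, or the origin of a listed thing).
The state is a dict: "t": time; "joints": joint angles; "joint_velocities": joint speeds; "joint_torque": joint torques, N m; "tcp_pos": TCP position; "tcp_rot": TCP orientation; "contact_force": force on the tool from outside, world axes, zero at the start; "wrist_torque": the same for the moment, N m; "grip_width": opening from 0.0 (shut) to 1.0 (fully open).
Only numpy, scipy, OpenCV 4.12 (cv2) and the standard library are available. Lean on these libraries where they do the work, as an engineer would, in place of code of your own. Each camera call takes 0.05 s, during which the arm holds its last target.

## Working session

There is one attempt and no reset: what is moved stays moved. The work goes in short steps, each a Python script; the robot and the scene stay as the last script left them, time stands still between calls to the robot, and variables do not carry over. Pictures are saved under pics/ and viewed, and the job is handed in when it is done.

```bash
ls; mkdir -p pics; python3 - <<'E'
from cell import robot, grip, kin, viewer
import cv2,numpy as np
for c in ("scene","top"):
    im=viewer.read_camera(c); cv2.imwrite(f"pics/{c}0.png",im[:,:,::-1])
    i=viewer.camera_info(c); print(c,i)
    R=np.array(i["R"]);t=np.array(i["t"])
    for n in ("spanner","rest","ring","housing","hole_a","handle","pin_a"):
        for d in viewer.pinpoint(n,c): print(n,round(d["confidence"],2),np.round(R.T@(np.array(d["at"])-t),1))
o=robot.observe();print(o)
E
```

```text
pics
scene {'camera_matrix': array([[526.48455387,   0.        , 319.04987769],
       [  0.        , 526.48455387, 248.69195067],
       [  0.        ,   0.        ,   1.        ]]), 'k1': -0.09507129050538617, 'R': array([[-0.86865381,  0.49541514, -0.00209666],
       [ 0.43250848,  0.75627663, -0.49089925],
       [-0.24161327, -0.42732833, -0.87121382]]), 't': array([ 467.91596646, -205.85058669, 1301.9459706 ])}
spanner 0.84 [ 506.2 -252.6   -1.5]
spanner 0.67 [ 485.1 -130.8   10.9]
spanner 0.54 [ 358.2 -107.8    0.5]
rest 0.72 [ 484.6 -129.6    2.6]
ring 0.8 [537.9 159.2  61.3]
ring 0.26 [ 7.125e+02 -1.271e+02  6.000e-01]
housing 0.97 [ 5.344e+02  1.590e+02 -3.000e-01]
hole_a 0.65 [551.3 169.5  66.4]
hole_a 0.58 [523.1 140.1  66.2]
handle 0.7 [ 363.  -102.3   59.9]
handle 0.64 [ 506.3 -248.8   63.6]
pin_a 0.95 [ 485.3 -253.7   -1.3]
pin_a 0.89 [ 497.8 -127.1   14.5]
pin_a 0.87 [380.3 -96.8   0.6]
pin_a 0.87 [ 342.2 -116.7    2.7]
pin_a 0.69 [ 527.8 -255.9   -5.1]
pin_a 0.66 [ 460.4 -140.4   19.1]
top {'camera_matrix': array([[448.44257857,   0.        , 301.38851713],
       [
[... 1067 characters left out ...]
.6    3.3]
{'t': 0.8, 'joints': array([-1.20098883,  0.46746615, -0.01157749,  1.60268843,  0.00603562,
        1.07141147, -0.05630955]), 'joint_velocities': array([ 0.00178707, -0.00098853, -0.00198861,  0.00028066, -0.00020714,
        0.00032955, -0.00055225]), 'joint_torque': array([ 6.29679616e-04, -5.20362496e+01, -1.21534531e-02, -2.44041038e+01,
       -5.67398162e-02,  1.14307113e-02,  2.60435240e-05]), 'tcp_pos': array([260.8361019 , 595.38437413, 214.61914554]), 'tcp_rot': array([ 0.32390097,  1.54633464, -0.32382501]), 'contact_force': array([ 0.23092455,  0.39391138, -0.00362654]), 'wrist_torque': array([-0.01824628,  0.0382706 , -0.00078915]), 'grip_width': 1.0038104639615675}
```

View pics/scene0.png

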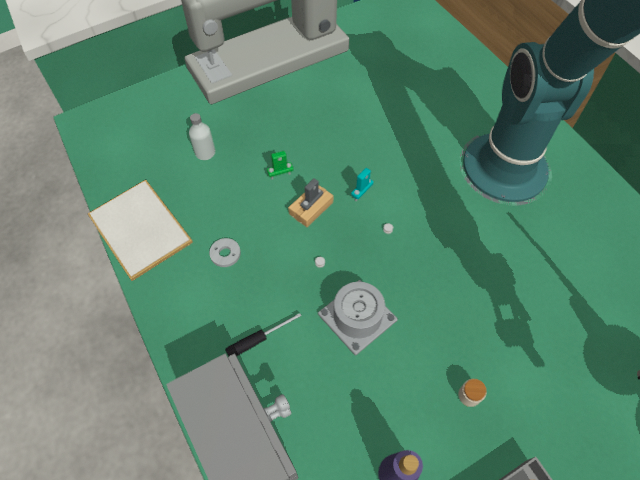

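View pics/top0.png

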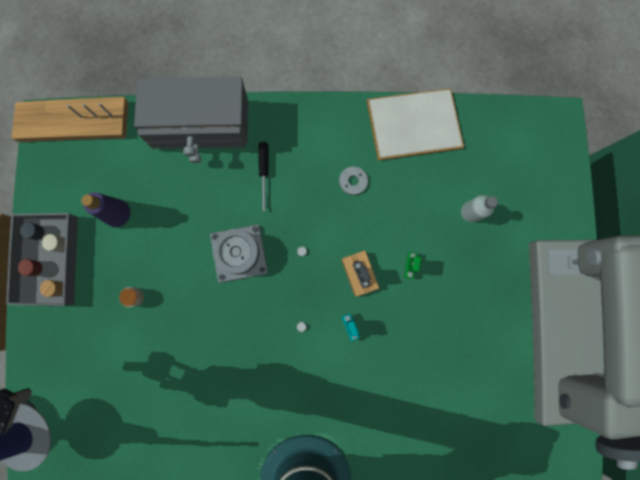

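```bash
cat > h.py <<'E'
import cv2,numpy as np
from scipy.optimize import least_squares
from cell import robot, grip, kin, viewer
INFO={c:viewer.camera_info(c) for c in ("scene","top")}
def proj(P,c):
    i=INFO[c];X=np.atleast_2d(P)@np.array(i["R"]).T+np.array(i["t"])
    s=X[:,:2]/X[:,2:]; s=s*(1+i["k1"]*(s**2).sum(1,keepdims=True))
    K=np.array(i["camera_matrix"]); return s@K[:2,:2].T+K[:2,2]
def placed(P,x,y,z,yaw):
    c,s=np.cos(yaw),np.sin(yaw); P=np.atleast_2d(P).astype(float)
    return P@np.array([[c,s,0],[-s,c,0],[0,0,1]])+[x,y,z]
def circ(r,z,cx=0,cy=0,n=60):
    a=np.linspace(0,2*np.pi,n);return np.c_[cx+r*np.cos(a),cy+r*np.sin(a),z+0*a]
def rect(lx,ly,z,x0=0,y0=0):
    return np.array([[-lx/2+x0,-ly/2+y0,z],[lx/2+x0,-ly/2+y0,z],[lx/2+x0,ly/2+y0,z],[-lx/2+x0,ly/2+y0,z],[-lx/2+x0,-ly/2+y0,z]])
def crop(im,c,center,half,scale,lines,fn):
    u,v=proj(center,c)[0]; x0,y0=int(u-half),int(v-half); 
    A=np.array([[scale,0,-x0*scale],[0,scale,-y0*scale]],float)
    # cv pixel centre convention
    A[:,2]+=(scale-1)/2
    o=cv2.warpAffine(im[:,:,::-1].copy(),A,(2*half*scale,2*half*scale),flags=cv2.INTER_CUBIC)
    o2=o.copy()
    for P,col in lines:
        q=proj(P,c)@A[:,:2].T+A[:,2]
        cv2.polylines(o2,[np.round(q*8).astype(np.int32)],False,col,1,cv2.LINE_AA,3)
    out=np.hstack([o,o2]); cv2.imwrite(fn,out); return x0,y0
def R_down(a):
    """tool x down; jaw (tool y) direction at world angle a"""
    x=np.array([0,0,-1.]);y=np.array([np.cos(a),np.sin(a),0]);z=np.cross(x,y)
    return cv2.Rodrigues(np.c_[x,y,z])[0].ravel()
E
cat > a.py <<'E'
from h import *
Y=(0,255,255);M=(255,0,255);C=(255,255,0)
for c in ("scene","top"):
    im=viewer.read_camera(c)
    hy=0.0
    L=[(placed(circ(51,70),538,156,0,0),Y),(placed(circ(35.5,70),538,156,0,0),C),(placed(rect(120,120,12),538,156,0,0.1),M),(placed(circ(13.5,61.6),538,156,0,0),M)]
    print(crop(im,c,[538,156,60],50,4,L,f"pics/h_{c}.png"))
    r=(486,-131,0,0.35)
    L=[(placed(rect(94,57,30),*r),Y),(placed(rect(64,13,30),*r),Y),(placed(rect(34,16,94),*r),M),(placed(rect(62,22,42),*r),C)]
    print(crop(im,c,[486,-131,50],40,5,L,f"pics/s_{c}.png"))
E
python3 a.py
```

```text
(307, 256)
(270, 156)
(184, 200)
(320, 232)
```

View pics/h_scene.png

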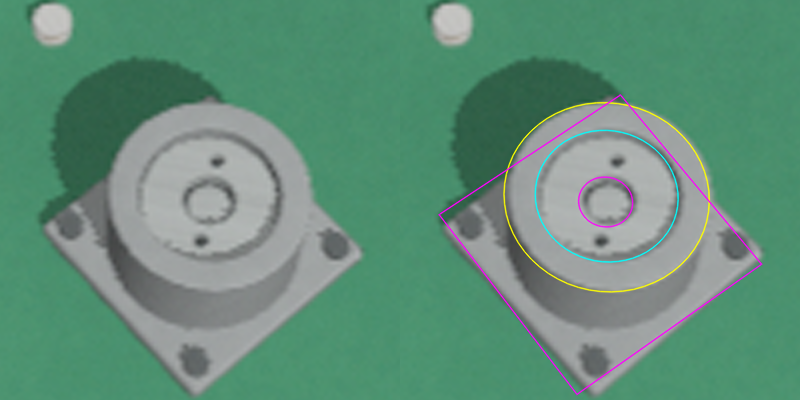

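View pics/h_top.png

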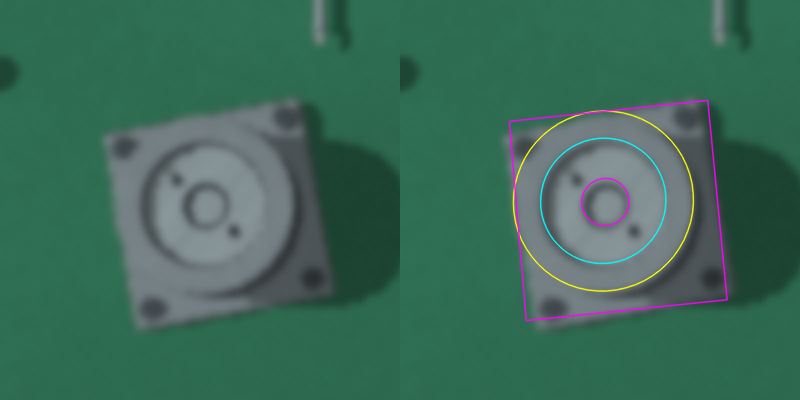

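View pics/s_scene.png

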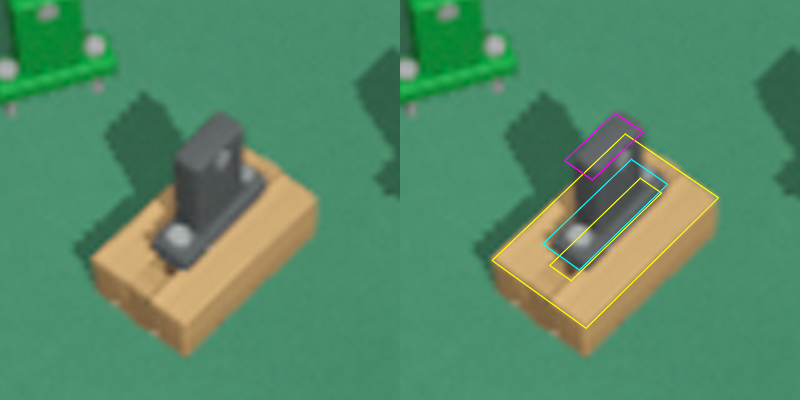

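View pics/s_top.png

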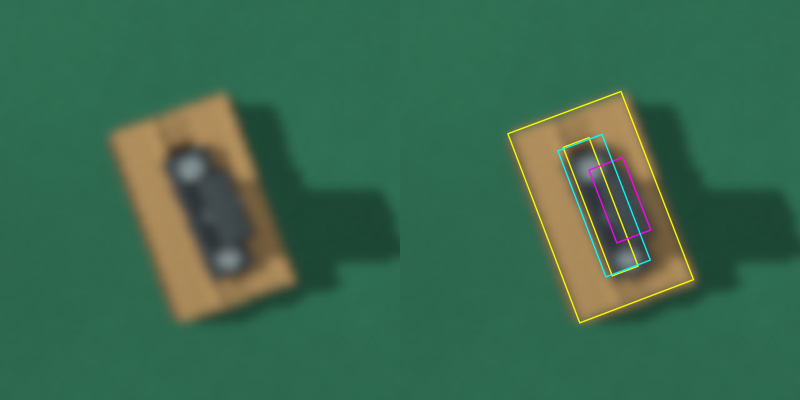

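```bash
cat > f.py <<'E'
from h import *
def px(p,off,s): return (np.array(p,float)-(s-1)/2)/s+off
off={'hs':((307,256),4),'ht':((184,200),4),'ss':((270,156),5),'st':((320,232),5)}
def onplane(p,c,z):
    return least_squares(lambda q:proj([q[0],q[1],z],c)[0]-p,[500,0]).x
for k,c,pts,z in [('hs','scene',[(217,161),(201,241),(209,201)],61.6),('ht','top',[(177,181),(234,231),(207,205)],61.6),
   ('hs','scene',[(42,225),(194,395),(362,252)],12),('ht','top',[(105,135),(300,98),(333,295),(138,328)],12),
   ('ss','scene',[(93,260),(186,328),(319,200)],30),('st','top',[(110,136),(228,93),(298,285),(178,324)],30),
   ('ss','scene',[(178,237),(247,174)],44),('st','top',[(191,167),(229,259)],44)]:
    W=np.array([onplane(px(p,*off[k]),c,z) for p in pts])
    print(k,np.round(W,1).tolist(),'mean',W.mean(0).round(1),'diag mid',((W[0]+W[2 if len(W)>2 else 1])/2).round(1))
    d=W[1]-W[0];print('  yaw01',np.arctan2(d[1],d[0]),np.hypot(*d))
E
python3 f.py
```

```text
hs [[521.2, 140.2], [551.0, 173.1], [536.2, 156.8]] mean [536.1 156.7] diag mid [528.7 148.5]
  yaw01 0.8354387030908972 44.404586374070625
ht [[549.8, 172.0], [521.1, 139.2], [536.0, 154.7]] mean [535.6 155.3] diag mid [542.9 163.4]
  yaw01 -2.289130469631183 43.59449982010607
hs [[605.2, 108.5], [584.4, 226.6], [468.3, 204.5]] mean [552.6 179.9] diag mid [536.7 156.5]
  yaw01 1.744761995943883 119.882653734293
ht [[583.2, 223.9], [604.8, 106.7], [486.8, 86.5], [467.6, 202.3]] mean [535.6 154.9] diag mid [535.  155.2]
  yaw01 -1.3879594876853876 119.1884363978566
ss [[539.4, -141.4], [520.3, -87.9], [432.5, -118.8]] mean [ 497.4 -116. ] diag mid [ 485.9 -130.1]
  yaw01 1.9140284956544145 56.77356202595178
st [[519.1, -89.3], [538.9, -145.2], [448.9, -176.2], [431.3, -119.8]] mean [ 484.6 -132.6] diag mid [ 484.  -132.8]
  yaw01 -1.2287420685602428 59.25386885385947
ss [[503.7, -124.6], [459.1, -139.5]] mean [ 481.4 -132. ] diag mid [ 481.4 -132. ]
  yaw01 -2.818687327869766 47.032280767589334
st [[503.5, -125.3], [461.0, -142.0]] mean [ 482.2 -133.7] diag mid [ 482.2 -133.7]
  yaw01 -2.765007915135193 45.664066256252184
```

```bash
python3 - <<'E'
from h import *
o=robot.observe();R=cv2.Rodrigues(o['tcp_rot'])[0];print(R.round(3),np.arctan2(R[1,1],R[0,1]))
for p,yaws in (((482.5,-132.5,51),(0.34,)),((536,156,110),(0.845,0.2,-0.35))):
  for y in yaws:
    for k in (np.pi/2,-np.pi/2):
        q=kin.ik(p,R_down(y+k)); print(p,y,k,None if q is None else np.round(q,2))
E
```

```text
[[ 0.     0.401  0.916]
 [ 0.     0.916 -0.401]
 [-1.     0.     0.   ]] 1.1579002215587897
(482.5, -132.5, 51) 0.34 1.5707963267948966 [-0.    0.47  0.25  2.09 -0.2   0.6   2.29]
(482.5, -132.5, 51) 0.34 -1.5707963267948966 [-0.39  0.57  0.75  2.12 -0.62  0.69 -0.46]
(536, 156, 110) 0.845 1.5707963267948966 [-0.28  0.45 -0.08  1.91  0.05  0.78  2.03]
(536, 156, 110) 0.845 -1.5707963267948966 [-0.75  0.48  0.51  1.94 -0.32  0.8  -0.78]
(536, 156, 110) 0.2 1.5707963267948966 [-0.4   0.45  0.07  1.92 -0.04  0.78  1.46]
(536, 156, 110) 0.2 -1.5707963267948966 [-0.8   0.49  0.58  1.94 -0.37  0.81 -1.38]
(536, 156, 110) -0.35 1.5707963267948966 [-0.49  0.45  0.19  1.92 -0.12  0.78  0.98]
(536, 156, 110) -0.35 -1.5707963267948966 [-0.88  0.52  0.7   1.95 -0.45  0.83 -1.86]
```

```bash
python3 - <<'E'
from h import *
rv=R_down(0.34-np.pi/2)
robot.movep([482.5,-132.5,240],rv)
grip(0.55,30)
robot.servo_line([482.5,-132.5,51],feed=120)
o=robot.observe();print(o['t'],o['tcp_pos'],o['contact_force'].round(2),o['grip_width'])
for c in("scene","top"): cv2.imwrite(f"pics/g_{c}.png",viewer.read_camera(c)[:,:,::-1])
for c in("scene","top"):
    crop(viewer.read_camera(c),c,[482,-132,60],40,5,[],f"pics/gc_{c}.png")
E
```

```text
6.0667 [ 483.02556393 -132.53690792   51.56929454] [-0.28  0.52  0.12] 0.5485221283273584
```

View pics/gc_scene.png

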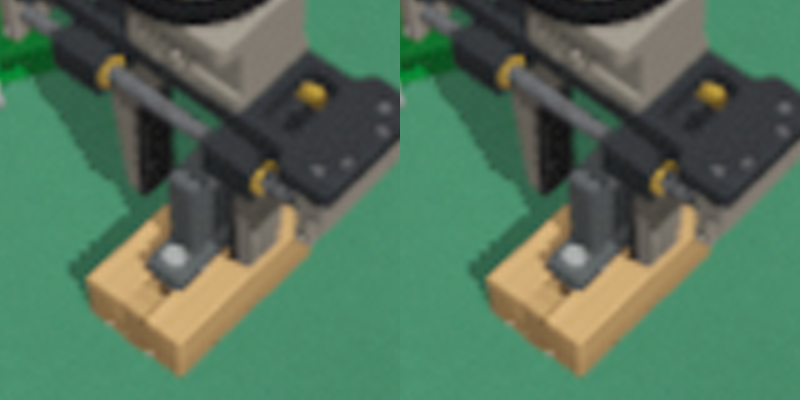

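```bash
python3 - <<'E'
from h import *
def st(m):
    o=robot.observe();print(m,round(o['t'],2),o['tcp_pos'].round(2),o['contact_force'].round(2),o['wrist_torque'].round(3),round(o['grip_width'],4))
st(0)
grip(0.0,55); robot.hold(0.2); st('closed')
o=robot.observe();p=o['tcp_pos']
robot.servo_line([p[0],p[1],p[2]+20],feed=30); st('up20')
robot.servo_line([p[0],p[1],170],feed=150); st('up')
for c in("scene","top"):
    im=viewer.read_camera(c);cv2.imwrite(f"pics/l_{c}.png",im[:,:,::-1])
    crop(im,c,[p[0],p[1],150],40,5,[],f"pics/lc_{c}.png")
E
```

```text
0 6.27 [ 482.81 -132.42   51.37] [0.22 0.81 0.34] [-0.031  0.13   0.006] 0.5473
closed 7.08 [ 482.42 -132.38   50.97] [ 0.32  0.11 -0.23] [ 0.143  0.202 -0.068] 0.1691
up20 7.9 [ 482.37 -132.25   70.94] [ 0.14  0.59 -3.96] [-0.009  0.135  0.009] 0.1722
up 8.71 [ 481.8  -131.96  169.32] [-0.36  0.67 -2.63] [-0.039  0.156 -0.018] 0.1709
```

View pics/lc_scene.png

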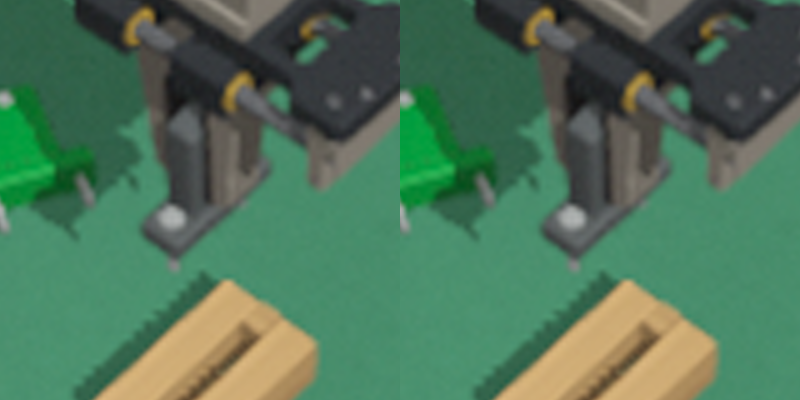

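```bash
python3 - <<'E'
from h import *
def st(m):
    o=robot.observe();print(m,round(o['t'],2),o['tcp_pos'].round(2),o['contact_force'].round(2),o['wrist_torque'].round(3),round(o['grip_width'],4),o['joints'].round(2))
robot.movep([536,156,170],R_down(0.845-np.pi/2)); 
robot.servo_line([536,156,118],feed=100); robot.hold(0.2);st('h')
o=robot.observe();R=cv2.Rodrigues(o['tcp_rot'])[0]; yaw=np.arctan2(R[1,1],R[0,1])+np.pi/2;print('yaw',yaw,R[:,0])
p=o['tcp_pos'];s=(p[0],p[1],p[2]-41,yaw)
Y=(0,255,255);M=(255,0,255);C=(255,255,0)
for c in("scene","top"):
    im=viewer.read_camera(c);cv2.imwrite(f"pics/r_{c}.png",im[:,:,::-1])
    L=[(placed(rect(62,22,32),*s),C),(placed(rect(62,22,20),*s),C),(placed(circ(2.5,0,22),*s),M),(placed(circ(2.5,0,-22),*s),M),(placed(rect(34,16,84),*s),Y)]
    L+=[(placed(circ(51,70),536,156,0,0),Y)]
    print(crop(im,c,[p[0],p[1],90],40,5,L,f"pics/rc_{c}.png"))
E
```

```text
h 10.8 [536.51 156.16 118.68] [ 0.32 -1.23 -2.98] [-0.058  0.098 -0.   ] 0.1679 [-0.87  0.5   0.67  1.94 -0.41  0.84 -0.69]
yaw 0.8449826563215794 [ 1.23605088e-03  6.79012233e-04 -9.99999006e-01]
(319, 259)
(192, 209)
```

View pics/rc_scene.png

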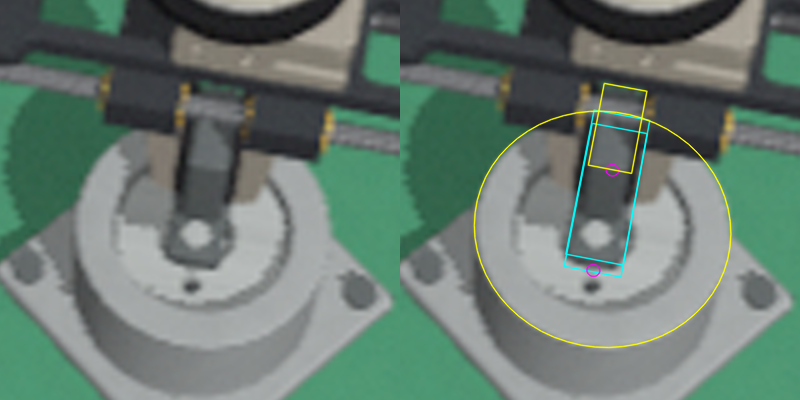

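View pics/rc_top.png

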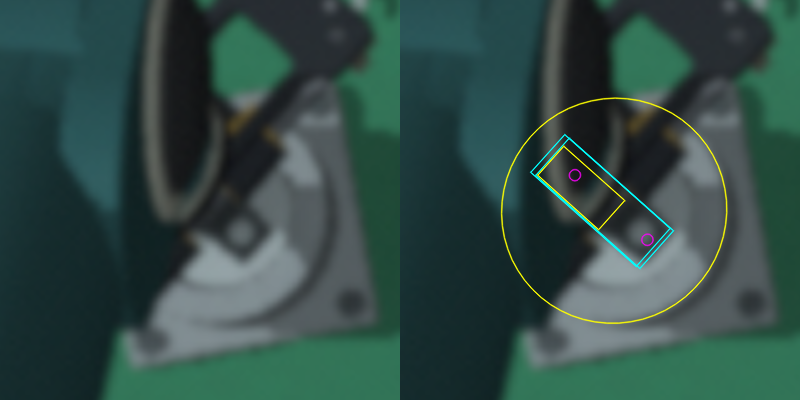

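```bash
python3 - <<'E'
from h import *
o=robot.observe();p=o['tcp_pos'];s=(p[0],p[1],p[2]-41,0.845)
Y=(0,255,255);M=(255,0,255);C=(255,255,0)
for c,h in(("scene",22),("top",-22)):
    im=cv2.imread(f"pics/r_{c}.png")[:,:,::-1]
    L=[(placed(rect(62,22,32),*s),C),(placed(circ(3.5,32,h),*s),M),(placed(circ(2.5,0,h),*s),M),(placed(rect(62,22,20),*s),Y)]
    L+=[(placed(circ(35.5,70),536,156,0,0),Y),(placed(circ(3.75,61.7,h),536,156,0,0.845),M)]
    ce=placed([h,0,28],*s)
    print(crop(im,c,ce,20,10,L,f"pics/rd_{c}.png"),proj(placed([h,0,32],*s),c),proj(placed([h,0,61.7],536,156,0,.845),c))
E
```

```text
(338, 286) [[358.32387965 306.12478877]] [[356.85742513 315.50001551]]
(219, 235) [[239.05593498 255.36560845]] [[241.97507501 257.24658277]]
```

View pics/rd_scene.png

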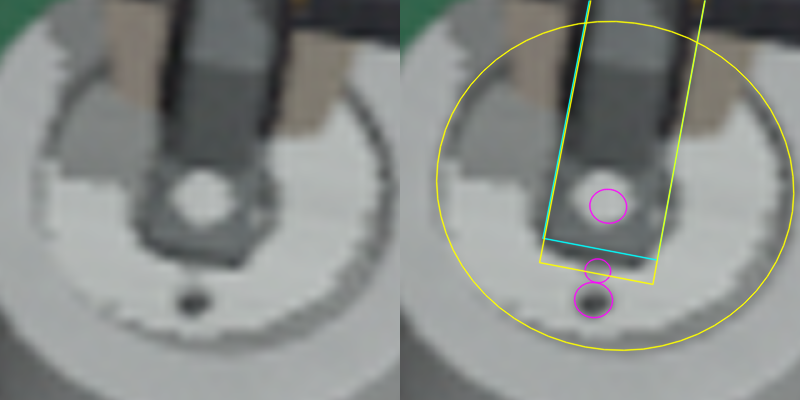

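View pics/rd_top.png

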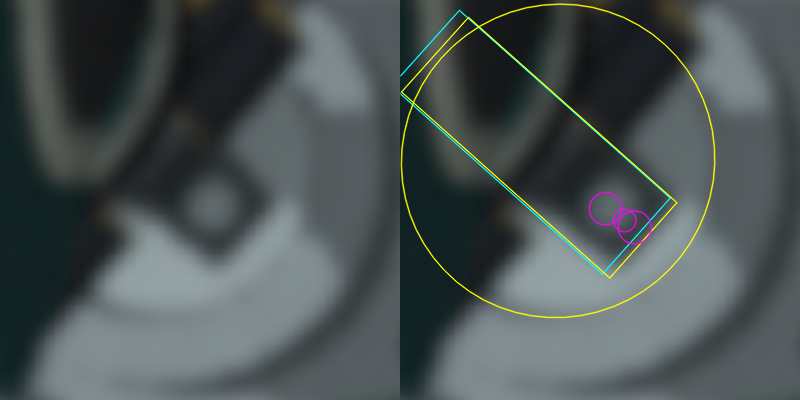

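```bash
cat > t.py <<'E'
from h import *
import sys
def obs(n=4,dt=0.02):
    P=[];F=[];T=[]
    for _ in range(n):
        robot.hold(dt); o=robot.observe();P.append(o['tcp_pos']);F.append(o['contact_force']);T.append(o['wrist_torque'])
    return np.mean(P,0),np.mean(F,0),np.mean(T,0),o['t']
def st(m):
    o=robot.observe();R=cv2.Rodrigues(o['tcp_rot'])[0]
    print(m,round(o['t'],2),o['tcp_pos'].round(2),o['contact_force'].round(2),o['wrist_torque'].round(3),round(o['grip_width'],4),'yaw',round(np.arctan2(R[1,1],R[0,1])+np.pi/2,4))
yaw=0.845; ex=np.array([np.cos(yaw),np.sin(yaw),0]);ey=np.array([-np.sin(yaw),np.cos(yaw),0])
E
cat > t1.py <<'E'
from t import *
c=np.array([535.,157.5,106.])
robot.servo_line(c,feed=40); p,f,m,t=obs();print(p.round(2),f.round(2),t)
d=ex; s=8.5
robot.servo_line(c+d*s,feed=50); p0,f0,m,t=obs()
print('base',p0.round(2),f0.round(2))
while s<15:
    s+=0.4; robot.servo_line(c+d*s,feed=20); p,f,m,t=obs(3)
    print(round(s,1),(p-c)@d,(p-c)@ey,((f-f0)@d).round(2),m.round(3),round(t,2))
    if (f-f0)@d<-3: break
robot.servo_line(c+d*8,feed=40)
st('e')
E
python3 t1.py
```

```text
[534.97 157.41 105.82] [-0.38  0.03 -2.97] 11.4167
base [540.81 164.08 106.02] [ 0.31 -0.27 -3.54]
8.9 8.814833401892042 0.01451882746742365 -0.49 [-0.026  0.092  0.01 ] 12.1
9.3 9.328407747355723 0.0008388368277802352 0.22 [-0.057  0.155  0.001] 12.4
9.7 9.719007621008886 0.0064922150500404735 0.04 [-0.064  0.114 -0.008] 12.7
10.1 10.10561520961247 0.016675672846757476 -0.63 [-0.043  0.116 -0.01 ] 13.0
10.5 10.519871337133608 0.009910581073403441 -0.35 [-0.069  0.151 -0.027] 13.3
10.9 10.810430657779767 -0.018892442481721356 -0.58 [-0.118  0.15   0.008] 13.6
11.3 10.968251969267447 -0.0352387426215581 -1.54 [-0.357  0.372 -0.033] 13.9
11.7 11.141485709160197 -0.011247983457480001 -3.12 [-0.698  0.693  0.021] 14.2
e 14.45 [540.65 163.88 106.16] [-0.09  0.54 -2.84] [-0.057  0.142 -0.   ] 0.174 yaw 0.845
```

```bash
cat > t2.py <<'E'
from t import *
c=np.array([535.,157.5,106.])
def touch(d,s,mx):
    robot.servo_line(c+d*s,feed=60); p0,f0,m0,t=obs(3)
    print('base',p0.round(2),f0.round(2),m0.round(3))
    while s<mx:
        s+=0.5; robot.servo_line(c+d*s,feed=20); p,f,m,t=obs(3,.015)
        print(round(s,1),round((p-c)@d,2),((f-f0)@d).round(2),(m-m0).round(3),round(t,2))
        if (f-f0)@d<-2 or np.linalg.norm((m-m0)[:2])>0.4: break
touch(-ex,9,15)
robot.servo_line(c,feed=60)
touch(ey,22,29)
robot.servo_line(c,feed=60)
touch(-ey,22.,29)
robot.servo_line(c,feed=60)
st('e')
E
python3 t2.py
```

```text
base [528.91 150.58 106.13] [-0.22  0.49 -3.28] [-0.024  0.091  0.002]
9.5 9.5 0.45 [0.03  0.012 0.004] 15.23
10.0 10.03 -0.15 [-0.011  0.     0.045] 15.53
10.5 10.25 -0.83 [ 0.135 -0.121  0.009] 15.83
11.0 10.47 -2.0 [ 0.516 -0.442 -0.02 ] 16.13
base [518.28 172.48 106.11] [ 0.14  0.04 -3.1 ] [-0.047  0.104  0.   ]
22.5 22.41 0.32 [-0.014 -0.004 -0.006] 17.33
23.0 22.99 -0.15 [ 0.002 -0.008  0.003] 17.63
23.5 23.42 -0.31 [-0.039 -0.076  0.001] 17.93
24.0 23.55 -1.99 [-0.322 -0.384 -0.022] 18.23
base [551.49 142.63 105.93] [ 0.1  -0.11 -2.92] [-0.044  0.119 -0.021]
22.5 22.34 0.15 [-0.023  0.007  0.023] 19.65
23.0 23.0 -0.37 [-0.017  0.035  0.049] 19.95
23.5 23.54 0.07 [-0.025 -0.006  0.034] 20.25
24.0 23.79 -1.23 [0.125 0.139 0.011] 20.55
24.5 23.99 -2.53 [ 0.433  0.406 -0.029] 20.85
e 21.41 [535.05 157.79 106.16] [ 0.01 -0.02 -3.57] [-0.074  0.067  0.017] 0.1685 yaw 0.8458
```

```bash
cat > t3.py <<'E'
from t import *
c=np.array([535.34,157.61,104.2])
robot.servo_line(c,feed=60); p0,f0,m0,t=obs(3)
print('base',p0.round(2),f0.round(2),m0.round(3),t)
z=104.2
while z>97.7:
    z-=0.6; robot.servo_line([c[0],c[1],z],feed=25); p,f,m,t=obs(2,.015)
    print(round(z,1),p.round(2),(f-f0).round(2),(m-m0).round(3),round(t,2))
    if (f-f0)[2]>3.5 or np.linalg.norm((f-f0)[:2])>6: break
st('e')
E
python3 t3.py
```

```text
base [535.49 157.25 104.1 ] [ 0.12 -0.16 -3.13] [-0.046  0.137 -0.001] 21.7083
103.6 [535.37 157.53 103.56] [-0.5  0.3  0.7] [ 0.019 -0.04  -0.012] 21.99
103.0 [535.33 157.61 102.98] [-0.3   0.1   0.73] [-0.037 -0.015 -0.015] 22.27
102.4 [535.32 157.62 102.38] [-0.17  0.33 -0.19] [ 0.023 -0.019  0.048] 22.56
101.8 [535.33 157.6  101.78] [-0.41 -0.08 -0.08] [ 0.011 -0.04   0.01 ] 22.84
101.2 [535.34 157.62 101.18] [-0.55  0.04  0.71] [ 0.019 -0.027 -0.017] 23.12
100.6 [535.33 157.59 100.57] [ 0.12 -0.18 -0.02] [-0.001 -0.002  0.024] 23.41
100.0 [535.32 157.61  99.97] [-0.4   0.68 -0.29] [-0.014 -0.028 -0.011] 23.69
99.4 [535.3  157.6   99.36] [-0.81  0.67 -0.35] [-0.016 -0.005  0.02 ] 23.98
98.8 [535.32 157.6   98.77] [ 0.25  0.15 -0.37] [ 0.054 -0.035 -0.033] 24.26
98.2 [535.33 157.59  98.18] [ 0.44  0.3  -0.38] [-0.013 -0.002  0.029] 24.54
97.6 [535.35 157.61  97.57] [-0.37 -0.42 -0.12] [ 0.    -0.026 -0.022] 24.82
e 24.82 [535.37 157.6   97.58] [-0.64 -0.66 -3.15] [-0.045  0.124 -0.059] 0.1723 yaw 0.845
```

```bash
cat > t4.py <<'E'
from t import *
c=np.array([535.34,157.61]);p0,f0,m0,t=obs(4)
z=97.6
while z>94.6:
    z-=0.4; robot.servo_line([c[0],c[1],z],feed=20); p,f,m,t=obs(3,.015)
    print(round(z,1),p.round(2),(f-f0).round(2),(m-m0).round(3),round(t,2))
    if (f-f0)[2]>2.5: break
robot.servo_line([c[0],c[1],z+0.9],feed=30); robot.hold(.05)
st('e')
E
python3 t4.py
```

```text
97.2 [535.33 157.61  97.18] [-0.26  0.2  -0.28] [-0.02   0.009  0.003] 25.19
96.8 [535.31 157.61  96.77] [ 0.23 -0.09  0.06] [-0.02  -0.021 -0.012] 25.49
96.4 [535.33 157.59  96.39] [0.46 0.42 0.07] [-0.005 -0.052  0.005] 25.79
96.0 [535.41 157.62  96.13] [-0.02 -0.14  2.07] [-0.001  0.11  -0.023] 26.09
95.6 [535.49 157.65  95.99] [-0.92 -0.56  7.05] [-0.086  0.504  0.017] 26.39
e 26.69 [535.23 157.6   96.16] [-0.41  0.64 -2.87] [-0.039  0.12   0.008] 0.1727 yaw 0.8451
```

```bash
cat > t5.py <<'E'
from t import *
import sys
def turn(y,z,dur):
    o=robot.observe();q=o['tcp_pos']; d=np.linalg.norm(np.array([*C,z])-q)
    robot.servo_line([*C,z],feed=max(d/dur,0.05),rotation=R_down(y-np.pi/2))
C=np.array([535.34,157.61])
E
cat > t6.py <<'E'
from t5 import *
robot.hold(.1);st('s')
p0,f0,m0,t=obs(4)
y=.845; z0=96.8
for y in (.82,.79,.76,.73,.68):
    z=z0-2*max(0,(.79-y)); turn(y,z,0.15); p,f,m,t=obs(3,.015)
    print(y,p.round(2),(f-f0).round(2),(m-m0).round(3),round(t,2))
st('e')
E
python3 t6.py
```

```text
s 26.79 [535.19 157.58  96.2 ] [ 0.56 -0.79 -2.47] [-0.065  0.152  0.012] 0.1713 yaw 0.845
0.82 [535.28 157.57  96.71] [-0.22  0.21  0.1 ] [ 0.001 -0.004  0.039] 27.16
0.79 [535.31 157.62  96.77] [1.01 0.17 0.4 ] [ 0.023 -0.024 -0.024] 27.46
0.76 [535.44 157.5   96.77] [ 0.46 -0.25  0.6 ] [-0.115 -0.07   0.015] 27.76
0.73 [535.43 157.5   96.71] [ 0.49 -0.59  0.45] [-0.143 -0.072  0.059] 28.06
0.68 [535.39 157.54  96.57] [ 0.95 -0.86  0.65] [-0.221 -0.097  0.01 ] 28.36
e 28.36 [535.4  157.56  96.57] [ 0.72 -0.67 -3.16] [-0.309  0.018 -0.035] 0.175 yaw 0.6815
```

```bash
cat > t7.py <<'E'
from t5 import *
m0=np.array([-.045,.124,0]);f0=np.array([0,0,-3.1])
zc=96.57
for y in np.arange(.60,0.0,-.08):
    z=96.8-2*(.79-y); turn(y,z,0.2); p,f,m,t=obs(6,.015)
    print(round(y,3),p.round(2),(f-f0).round(2),(m-m0).round(3),round(t,2))
    if abs((m-m0)[2])>.3 or np.linalg.norm(f-f0)>10: break
st('e')
E
python3 t7.py
```

```text
0.6 [535.35 157.63  96.42] [ 0.63 -0.49  0.3 ] [-0.22  -0.125  0.032] 28.71
0.52 [535.35 157.64  96.27] [ 0.36 -0.89  0.37] [-0.254 -0.116  0.035] 29.06
0.44 [535.34 157.63  96.1 ] [ 0.56 -0.84 -0.38] [-0.274 -0.13   0.024] 29.41
0.36 [535.35 157.64  95.95] [ 0.86 -0.98  0.67] [-0.276 -0.156  0.027] 29.76
0.28 [535.35 157.65  95.79] [ 0.3  -0.68  0.52] [-0.277 -0.145  0.023] 30.11
0.2 [535.36 157.65  95.63] [ 1.01 -1.41  0.03] [-0.289 -0.138  0.028] 30.46
0.12 [535.34 157.65  95.46] [ 0.37 -1.48  0.04] [-0.319 -0.153  0.005] 30.81
0.04 [535.33 157.66  95.29] [ 0.78 -1.22 -0.03] [-0.307 -0.156  0.024] 31.16
e 31.16 [535.33 157.68  95.31] [ 1.47 -1.66 -3.7 ] [-0.325 -0.061 -0.001] 0.1729 yaw 0.0423
```

```bash
python3 - <<'E'
from t import *
o=robot.observe();p=o['tcp_pos']
for c in("scene","top"):
    im=viewer.read_camera(c);crop(im,c,[p[0],p[1],70],40,5,[(placed(circ(51,70),535.8,156.2,0,0),(0,255,255))],f"pics/q_{c}.png")
E
```

```text
(no output)
```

View pics/q_scene.png

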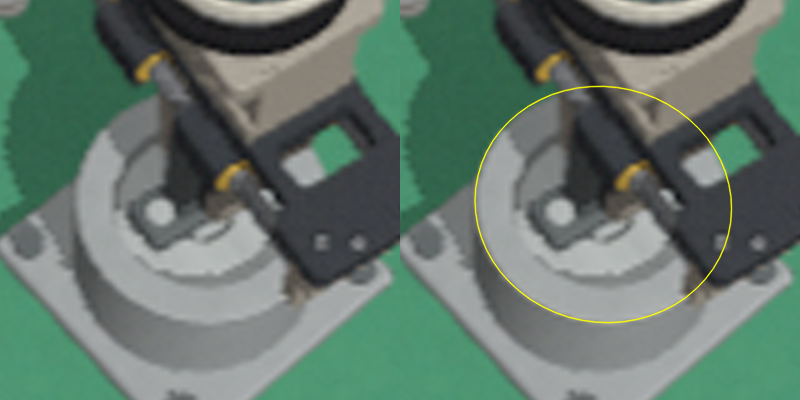

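```bash
cat > t8.py <<'E'
from t5 import *
m0=np.array([-.045,.124,0]);f0=np.array([0,0,-3.1])
ys=[0.0,-.04,-.08,-.11]+list(np.arange(-.13,-.5,-.02))
for y in ys:
    z=96.8-2*(.79-y); turn(y,z,0.12); p,f,m,t=obs(5,.015)
    print(round(y,3),p.round(2),(f-f0).round(2),(m-m0).round(3),round(t,2))
    if (m-m0)[2]>.13 or np.linalg.norm(f-f0)>8: break
st('e')
E
python3 t8.py
```

```text
0.0 [535.33 157.56  95.21] [ 0.69 -1.48  0.18] [-0.351 -0.128  0.027] 31.59
-0.04 [535.33 157.56  95.14] [ 0.4  -2.03  0.5 ] [-0.418 -0.108  0.022] 31.93
-0.08 [535.33 157.58  95.06] [ 0.49 -1.85  0.19] [-0.43  -0.137  0.034] 32.26
-0.11 [535.33 157.57  95.  ] [ 0.49 -1.68  0.78] [-0.468 -0.132  0.045] 32.59
-0.13 [535.32 157.55  94.96] [ 0.13 -2.13  0.28] [-0.48  -0.089  0.091] 32.92
-0.15 [535.33 157.57  94.92] [ 0.59 -1.97  0.31] [-0.529 -0.085  0.049] 33.26
-0.17 [535.34 157.59  94.88] [ 0.63 -2.18  0.29] [-0.528 -0.07   0.046] 33.59
-0.19 [535.32 157.58  94.83] [ 0.69 -2.13  0.39] [-0.572 -0.071  0.077] 33.92
-0.21 [535.34 157.59  94.8 ] [ 0.43 -2.27  0.41] [-0.536 -0.066  0.049] 34.26
-0.23 [535.34 157.6   94.76] [ 0.29 -2.26  0.23] [-0.589 -0.08   0.031] 34.59
-0.25 [535.33 157.61  94.71] [ 0.43 -2.46  1.04] [-0.604 -0.065  0.066] 34.92
-0.27 [535.33 157.61  94.67] [ 0.38 -2.44  0.34] [-0.591 -0.075  0.054] 35.26
-0.29 [535.32 157.6   94.62] [-0.07 -2.11  0.55] [-0.586 -0.059  0.073] 35.59
-0.31 [535.33 157.61  94.59] [ 0.47 -2.51  0.83] [-0.609 -0.073  0.074] 35.92
-0.33 [535.34 157.6   94.56] [ 0.51 -2.48  0.23] [-0.607 -0.031  0.089] 36.26
-0.35 [535.35 157.6   94.55] [ 0.29 -2.96  1.63] [-0.695  0.003  0.387] 36.59
e 36.59 [535.33 157.62  94.55] [ 0.3  -3.48 -1.66] [-0.75   0.119  0.386] 0.1733 yaw -0.3493
```

```bash
cat > t9.py <<'E'
from t5 import *
m0=np.array([-.045,.124,0]);f0=np.array([0,0,-3.1])
p,f,m,t=obs(8,.015);print((f-f0).round(2),(m-m0).round(3))
y=-.35
while y>-.375 and m[2]<.46:
    y-=.006; turn(y,94.6,0.1); p,f,m,t=obs(8,.015)
    print(round(y,3),p.round(2),(f-f0).round(2),(m-m0).round(3),round(t,2))
st('e')
E
python3 t9.py
```

```text
[ 0.17 -2.78  1.4 ] [-0.702  0.013  0.4  ]
-0.356 [535.33 157.59  94.57] [ 0.14 -2.85  0.46] [-0.727 -0.041  0.497] 37.11
e 37.11 [535.32 157.58  94.56] [-0.04 -3.32 -3.25] [-0.799  0.064  0.504] 0.1684 yaw -0.3558
```

```bash
cat > t10.py <<'E'
from t5 import *
m0=np.array([-.045,.124,0]);f0=np.array([0,0,-3.1])
for y in (-.335,-.315,-.3): 
    turn(y,94.7,0.1); p,f,m,t=obs(3,.015); print(y,p.round(2),(f-f0).round(2),(m-m0).round(3),round(t,2))
for z in (96,98,100,103):
    robot.servo_line([*C,z],feed=25); p,f,m,t=obs(2,.015);print(z,p.round(2),(f-f0).round(2),(m-m0).round(3),round(t,2))
    if np.linalg.norm(f-f0)>10: break
st('e')
E
python3 t10.py
```

```text
-0.335 [535.32 157.59  94.64] [ 0.53 -2.59 -0.63] [-0.661 -0.141  0.189] 37.41
-0.315 [535.27 157.77  94.68] [ 0.43 -2.   -0.87] [-0.459 -0.091  0.064] 37.71
-0.3 [535.25 158.02  94.71] [ 0.12 -0.73 -0.21] [-0.126 -0.01   0.009] 38.01
96 [535.3  157.95  96.08] [-0.54  0.04  0.35] [0.039 0.041 0.003] 38.29
98 [535.44 157.77  98.14] [-0.39  0.22 -0.33] [ 0.044  0.041 -0.033] 38.58
100 [535.42 157.66 100.11] [-0.07  0.59  0.52] [0.076 0.053 0.029] 38.86
103 [535.43 157.66 103.14] [ 0.23 -0.28 -0.32] [0.098 0.051 0.008] 39.16
e 39.16 [535.43 157.67 103.13] [-0.19 -0.5  -3.08] [0.077 0.152 0.021] 0.1728 yaw -0.3
```

```bash
cat > t11.py <<'E'
from t import *
robot.servo_line([535.4,157.6,165],feed=120)
robot.movep([482.42,-132.38,165],R_down(.34-np.pi/2))
robot.servo_line([482.42,-132.38,75],feed=100); robot.hold(.1);st('h')
for c in("scene","top"):
    im=viewer.read_camera(c);crop(im,c,[482,-132,45],40,5,[],f"pics/b_{c}.png")
p0,f0,m0,t=obs(3)
for z in (66,60,56,53.5,52.2,51.5,51,50.7,50.4):
    robot.servo_line([482.42,-132.38,z],feed=40); p,f,m,t=obs(2,.015);print(z,p.round(2),(f-f0).round(2),(m-m0).round(3),round(t,2))
    if (f-f0)[2]>1.8: break
E
python3 t11.py
```

```text
h 42.11 [ 482.96 -132.44   75.6 ] [-0.59 -0.41 -2.44] [-0.042  0.172  0.003] 0.1723 yaw 0.3401
66 [ 482.16 -132.45   65.71] [-0.39  0.42 -0.23] [-0.014  0.013 -0.006] 42.67
60 [ 482.25 -132.4    59.79] [-0.09 -0.09  0.42] [-0.054 -0.025  0.006] 43.0
56 [ 482.29 -132.37   55.84] [ 0.16 -0.06  0.02] [-0.023 -0.011 -0.02 ] 43.28
53.5 [ 482.35 -132.36   53.41] [-0.11 -0.92  0.05] [-0.038  0.004  0.009] 43.57
52.2 [ 482.38 -132.4    52.17] [-0.42 -0.6  -0.18] [-0.019 -0.023  0.051] 43.85
51.5 [ 482.41 -132.37   51.49] [-0.33  0.08  0.17] [-0.015  0.008 -0.005] 44.13
51 [ 482.42 -132.38   51.  ] [-0.16  0.26 -0.11] [-0.047 -0.006  0.023] 44.42
50.7 [ 482.42 -132.39   50.96] [-1.79  0.84  6.69] [0.153 0.41  0.01 ] 44.7
```

View pics/b_scene.png

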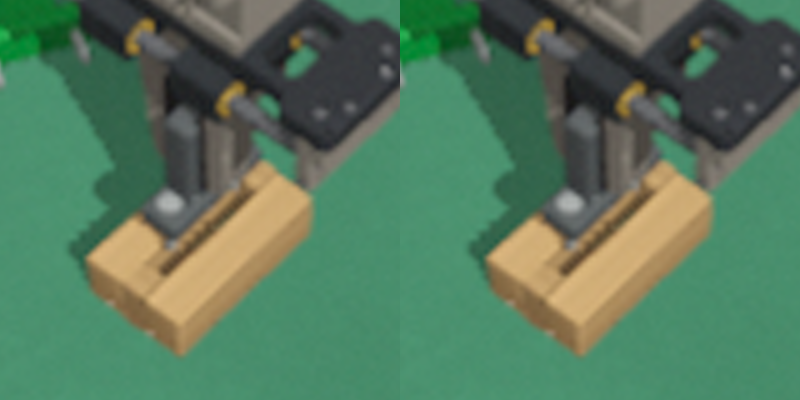

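Seated at the same height as at pick-up. I'll relieve the pressure, release, withdraw and check.

```bash
cat > t12.py <<'E'
from t import *
robot.servo_line([482.42,-132.38,51],feed=20); robot.hold(.1); st('s')
grip(0.5); robot.hold(.1); st('open')
robot.servo_line([482.42,-132.38,170],feed=120)
robot.movep([400,-30,260],R_down(.34-np.pi/2)); robot.hold(.3);st('away')
for c in("scene","top"):
    im=viewer.read_camera(c);cv2.imwrite(f"pics/z_{c}.png",im[:,:,::-1])
    crop(im,c,[482,-132,45],40,5,[],f"pics/zs_{c}.png");crop(im,c,[536,156,60],40,5,[(placed(circ(3.75,60,h),535.8,156.4,0,-.27),(255,0,255)) for h in (22,-22)],f"pics/zh_{c}.png")
a=[cv2.imread(f"pics/{n}_scene.png") for n in("zs","zh")]
cv2.imwrite("pics/zz.png",cv2.resize(np.vstack(a),(600,600)))
E
python3 t12.py
```

```text
s 45.05 [ 482.48 -132.42   50.97] [-0.19 -0.06  0.48] [0.023 0.246 0.03 ] 0.172 yaw 0.34
open 45.76 [ 482.45 -132.4    51.  ] [ 0.63 -0.15  0.05] [-0.015  0.18  -0.035] 0.498 yaw 0.34
away 47.98 [400.07 -30.84 259.84] [0.34 0.05 0.15] [-0.011  0.186  0.011] 0.5003 yaw 0.3382
```

View pics/zz.png

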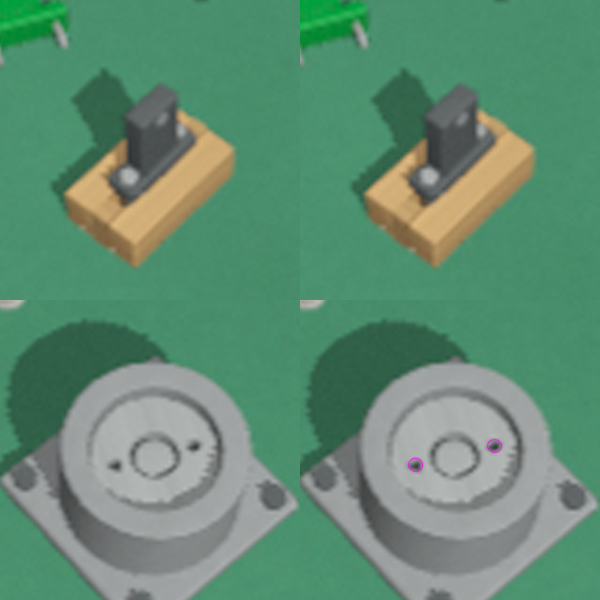

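View pics/z_scene.png

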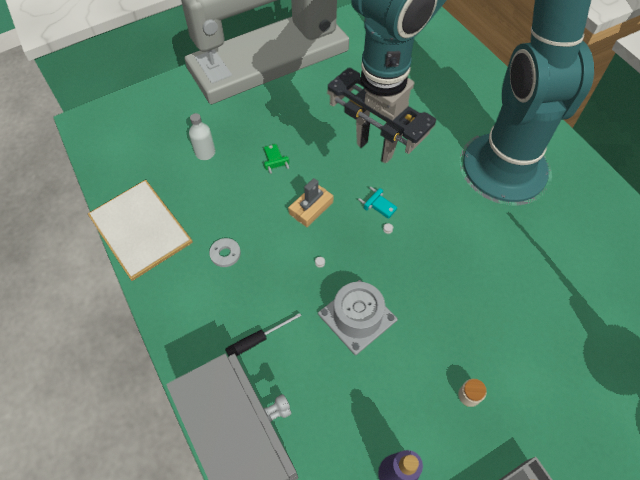

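```bash
python3 - <<'E'
import cv2,numpy as np
r=[]
for n in("scene0","g_scene","l_scene","r_scene","z_scene"):
    r.append(cv2.resize(cv2.imread(f"pics/{n}.png")[130:230,240:420],None,fx=2.2,fy=2.2))
r.append(r[-1]*0)
cv2.imwrite("pics/cmp.png",np.vstack([np.hstack(r[:2]),np.hstack(r[2:4]),np.hstack(r[4:])])[:600,:800])
r=[]
for n in("top0","g_top","l_top","r_top","z_top"):
    r.append(cv2.resize(cv2.imread(f"pics/{n}.png")[230:350,290:450],None,fx=2.4,fy=2.4,interpolation=2))
cv2.imwrite("pics/cmpt.png",cv2.resize(np.vstack([np.hstack(r[:2]),np.hstack([r[2],r[4]])]),(760,570)))
E
```

```text
(no output)
```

View pics/cmp.png

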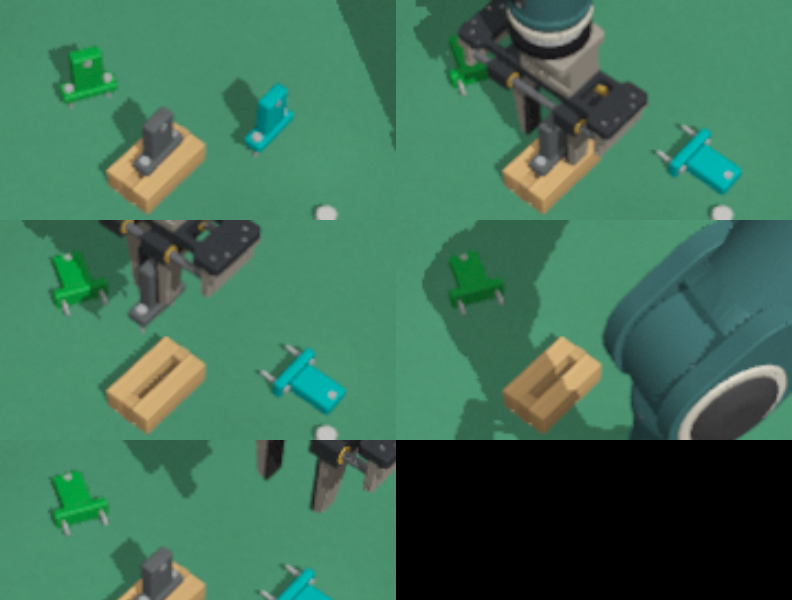

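View pics/cmpt.png

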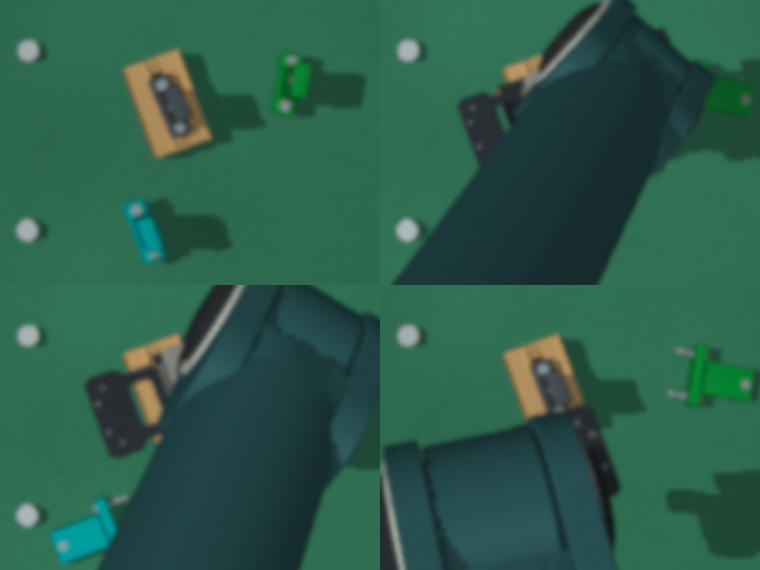

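```bash
python3 - <<'E'
from h import *
print([a for a in dir(kin) if a[0]!='_'],[a for a in dir(robot) if a[0]!='_'],robot.observe()['t'])
rv=R_down(0.34-np.pi/2)
q0=np.array([-1.201, 0.468, -0.012, 1.603, 0.006, 1.071, -0.056])
print(kin.ik([482.5,-132.5,240],rv),robot.observe()['joints'].round(2))
E
```

```text
['ik'] ['IKError', 'goto_joints', 'hold', 'job_done', 'movep', 'observe', 'servo_line'] 48.0833
[-0.56154973  0.22847265  0.89070898  1.97773032 -0.20710527  1.02825984
 -0.80648187] [-1.23 -0.2   1.14  2.16  0.21  1.07 -1.43]
```

```bash
python3 - <<'E'
from cell import robot
robot.job_done(); print(robot.observe()['t'])
E
```

```text
the job is handed in; nothing more can be done
the job is handed in; nothing more can be done
```

The ring is tightened against its stop and the spanner is back in its rest, but the green and turquoise look-alikes ended up lying on their sides. I handed the job in at about 48 s of the 67 s allowed.

**What I did**
- I took the dark spanner from its rest. I found the ring's axis by touching the pins lightly on the cup wall, at about 3 N.
- Both pins went into the holes without any force. I touched the bottom of the holes at about 7 N, then lifted slightly.
- I turned the ring clockwise about 1.1 rad to the stop and nipped it up to a measured 0.50 N m, with vertical load close to zero and about 3 N sideways.
- I backed off within the play in the holes, lifted the spanner out, put it back in the groove and let go.

**Last checks**
- The final picture shows the ring's holes at a yaw of about -0.27 rad. That matches the turn I felt and the ring's seated height.
- The spanner stands in its rest as it did at the start. The gripper is clear and reads no contact force.
- In the final scene picture, the bobbins, spare ring, screwdriver, bottles and housing look unmoved. I compared these by eye only.

**What went wrong**
- **Fallen look-alikes:** both stood on their two pins in the first pictures. In the picture at about 6 s, when the gripper reached the spanner, the turquoise one was down and the green one appears to be too. I only noticed this at the end.
- **Possible cause:** by my geometry the gripper stayed clear of them, about 120 mm away against a half-width of 64 mm at most. I saw no contact force in the readings I took, though none was taken during the approach itself. They may have tipped over by themselves, but I can't prove the arm did not cause it. I left them as they lay.
- **Low turning torque:** while turning the loose ring I read only about 0.03–0.09 N m, below the stated 0.1 N m. The pictures show the ring did turn.

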